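Hang a second reference plate on an occupied hook and press the pair home

TASK

Lift the loose steel reference plate out of its rack and hang it by its eye on the hook, in front of the plate that already hangs there: lower it onto the bar behind the upturned lip, do not drop it. Then push it back along the bar, sliding the other plate ahead of it, until the pair presses on the sprung stop with a gentle, definite push of about 7 N (never over 12 N), hold that for a moment, ease off and let go. Both plates must be left hanging straight and close together on the bar; do not knock the first plate off or disturb the things around.

Things in the scene. Friction and masses are not known exactly. Their poses are not given: they have to be found in the camera images.
- hook_stand: Fixed hook stand, z up; origin under its base (x -30 to +110 mm, 90 wide, 12 thick). A square polished bar (slides easily, 8x8 mm, top at z 154 mm) runs along its x axis from a post at x +85 mm (top 156 mm) to the free end at x -78 mm, where an upturned lip (x -78 to -70, 8 mm wide) rises 10 mm above the bar's top. Things are hung on from the free end, moving along +x.
- stop_zone (a point): Fixed point of the stand on the bar's top at x +14 mm, mid-range of the sprung stop: a 25x25 mm grey pad round the bar (up to z 162 mm) on a spring, yielding along +x, about 2 N per mm from zero, 10 mm travel. Its collar's setting is not measured: the pad's front face at rest lies anywhere from stand x -2 to +30 mm; find it by feel or sight.
- bar_top (a point): Point on the top of the hook's bar, on its centre line, 22 mm behind the lip's rear face: the place to lower the plate (stand frame x -48, z 154 mm). Axes as the stand's.
- lip_top (a point): Middle of the top of the hook's upturned lip (stand frame x -74, z 164 mm).
- ref_plate: Loose steel reference plate to be hung: 6 mm thick (x), 64 wide (y); origin at the middle of its lower edge, z up. Body 94 mm high with an eye 14 mm wide, z 60 to 86 mm; a 26 mm wide neck leads to a black grip block, 16 (x) by 26 (y) mm, z 110 to 142 mm. About 0.2 kg, varies. Stands upright in the rack's slot, flat side roughly to the robot; either face may hang to the front.
- ref_eye (a point): Middle of the upper edge of the loose plate's eye (z 86 mm on the plate); it rests on the bar's top when hung.
- ref_grip (a point): Centre of the loose plate's grip block (z 126 mm on the plate).
- hung_plate: The plate that already hangs on the hook: steel, 6 mm thick (x), 50 mm wide (y), 94 mm high, the same eye (14x26 mm, z 60 to 86 mm), no neck or grip block; origin at the middle of its lower edge, x along the bar. About 0.1 kg, varies. It slides along the bar when pushed; it hangs between the lip and the sprung stop.
- hung_eye (a point): Middle of the upper edge of the hung plate's eye.
- rack: Fixed grey rack block, 50x100 mm, 28 mm high, origin under its middle; its slot (8x66 mm, along its y, floor at 6 mm, 22 mm deep) holds the loose plate.
- vial_0: Bystander: small glass sample vial, 24 mm across, 60 high (mm); origin under its middle.
- clip_a: Bystander: black binder clip, 36x32 mm, 56 high (mm); origin under its middle.
- swab_tub: Bystander: open tub of cotton swabs, 68 mm across, 86 high (mm); origin under its middle.
- weight_0: Bystander: brass-coloured knobbed weight, 27 mm across, 42 high (mm); origin under its middle.
- std_resistor: Bystander: black box with two binding posts, 46x66 mm, 48 high (mm); origin under its middle.
- amber_bottle: Bystander: amber bottle with black cap, 50 mm across, 101 high (mm); origin under its middle.

How it is judged:
On the way, in this order (a step that is already met when the one before it is completed fails the run):
1. the loose plate hangs or is held with its eye over the bar, behind the lip and lowered below the lip's top (x of ref_eye in the frame of hook_stand between -0.067 and 0.05 m and y of ref_eye in the frame of hook_stand between -0.008 and 0.008 m and z of ref_eye in the frame of hook_stand between 0.15 and 0.161 m), for 0.1 s.
2. on the bar, it presses the other plate back with 4 to 12 N, the other one bearing on the sprung stop, for 0.3 s (all of step 1 and contact force between ref_plate and hung_plate above 4 N and contact force between hung_plate and hook_stand above 3 N), for 0.3 s.
At the end, for the whole second after the job is handed in: Both plates hang on the bar behind the lip (each eye's upper edge within 4 mm of the bar's top, on the bar's line), upright within 0.12 rad and square to the bar within 0.26 rad, the loose one in front and close to the other (middles under 13 mm apart, so a gap under 7 mm), released and at rest (x of ref_eye in the frame of hook_stand between -0.067 and 0.05 m and y of ref_eye in the frame of hook_stand between -0.008 and 0.008 m and z of ref_eye in the frame of hook_stand between 0.15 and 0.157 m and x of hung_eye in the frame of hook_stand between -0.067 and 0.05 m and y of hung_eye in the frame of hook_stand between -0.008 and 0.008 m and z of hung_eye in the frame of hook_stand between 0.15 and 0.157 m and angle between each of ref_plate, hung_plate's own z axis and vertical below 0.12 rad and angle between the x axis of each of ref_plate, hung_plate and the x axis of hook_stand, either way round below 0.26 rad and x of hung_eye in the frame of hook_stand above -0.058 m and horizontal distance between ref_eye and hung_eye below 0.013 m and contact force between the fingers and ref_plate below 0.1 N and linear speed of each of ref_plate, hung_plate below 0.03 m/s and x of ref_eye in the frame of hung_eye below -0.003 m); the robot touches nothing.
It fails at once if the loose plate presses the hung plate with more than 12 N (contact force between ref_plate and hung_plate above 12 N).
It fails at once if the hung plate comes off the hook or is tipped over 0.5 rad (z of hung_eye in the frame of hook_stand below 0.145 m or z of hung_eye in the frame of hook_stand above 0.164 m or angle between hung_plate's own z axis and vertical above 0.5 rad).
It fails at once if the loose plate bears on the hook stand with more than 30 N (contact force between ref_plate and hook_stand above 30 N).
It fails at once if the loose plate is dropped: it falls faster than 0.4 m/s out of the fingers (contact force between the fingers and ref_plate below 0.05 N and linear speed of ref_plate above 0.4 m/s).
It fails at once if a bystander is moved more than 30 mm (distance of any of vial_0, clip_a, swab_tub, weight_0, std_resistor, amber_bottle from where it was at the start of the episode above 0.03 m).
It also fails if it takes over 58 s, if anything falls off the work surface, if the arm or the gripper's body presses on something with over 40 N, if the wrist force passes 120 N, or if a joint passes its speed limit or range.

ROBOT

A 6-joint arm with a two-finger parallel gripper is mounted at the origin on a cart in front of the work surface, level with it; the furniture and walls round the work are solid. World frame = base frame: x ahead of the robot, y to its left, z up, the work surface at z = 0. Lengths are in m, angles in rad, forces in N, time in s.
With the tool pointing down it reaches from about 0.35 to 0.85 m from the base axis. Payload 8.1 kg.
Tool frame: the origin (TCP) lies at the very end of the fingers, on their centre line; the grasp point (between the pads) lies 19 mm behind it; z points along the fingers, y is the direction in which the jaws open and shut (so a half turn about z gives the same grasp; the last joint's range is limited). The gripper opens to 85 mm and grips with 20 to 120 N. Pads are 22 mm wide; open, the fingers measure 114 mm over their backs; the gripper's body (76 mm by 85 mm) begins 54 mm behind the grasp point. The pads swing forward as they close: fully open they stand 13 mm farther back than shut.
Start: joints at [-1.187, 0.13, 1.488, -0, 1.523, -0.085], TCP at [0.271, -0.535, 0.231] pointing down, gripper open.
Joint ranges: [-2.96, 2.96], [-0.89, 2.26], [0.02, 2.5], [-1.34, 4.48], [0, 2.73], [-2.66, 2.66]. Speed limits (rad/s): [2.39, 2.39, 2.79, 3.14, 3.14, 3.14].

INTERFACE

Orientations are given as [roll, pitch, yaw] about the fixed x, y, z axes, in that order (R = Rz(yaw) Ry(pitch) Rx(roll)).
In Python, from bench import arm, cams, finish_job, nets gives the robot as it stands.
- The arm moves only by the tool carry_out, never from a script. Its argument "deltas" is a list of rows, each a list of 5 numbers: the shift along the world's x, y, z normalised to -1 to 1, where 1 is 40 mm, then the turn about the world's z normalised to -1 to 1, where 1 is 5 degrees, then the opening, from -1 (shut) to 1 (fully open). A call has 1 to 20 rows; each row shifts and turns the commanded pose from where the row before left it; what a row does not reach is not made up. A row lasts 1/8 s, in which the tool goes at most 62.5 mm and 10.7 degrees, less where a joint would pass 70% of its speed; a pose out of reach is approached as far as the arm can. A call with a number of a shift or a turn outside -1 to 1 is refused whole. A call with a gripper value outside its range is refused whole. The fingers move at their own pace and stop on an object; "force" is the grip in N (left out, the last holds). Time passes only in rows, so rows that do not move let the fingers close. It gives the time, the measured TCP pose, the force and the opening at its end, in the units of the state.
- arm.state(): the state, without advancing time (a new reading comes with each control period).
- cams.grab_frame(name): name is "side" or "top"; returns the picture (400x640x3 uint8, red, green, blue); there is no depth.
- cams.camera_info(name): a dict with "mtx" (3x3 intrinsics, pixels), "distortion" ([k1, k2, p1, p2, k3] as OpenCV has them; the pictures are not rectified), "world_from_camera" (4x4, takes a point from camera to world coordinates). Camera axes: x right, y up, looking along -z (the intrinsics and any distortion apply to the point x, -y, -z); pixel columns grow to the right and rows downward; lengths in m; the calibration is good to about 2 mm. A picture is of the moment at which its call begins. camera_info takes no time and is no camera call.
- finish_job(): hands the job in, once; it reports no verdict.
Trained networks look in the newest picture that a camera, given by its name, has taken for a name from the list of things; names that differ only in an ending like _2 or _b are one class to them, and where a whole thing is asked for, a point or a joint stands for the part that bears it (a point fixed in the world has none). Each returns a list of dicts, best first, with "conf" (0 to 1); they miss things now and then, are a little off and sometimes report something else, mostly with a low value. They report only what shows in the picture. A call takes as long as a camera call.
- nets.masks_of(camera, query): "pixels" (400x640 bool, what is visible of it) and "extent" ([left, top, width, height] in pixels, round what is visible of it).
The state is a dict: "t": time; "joints": joint angles; "qd": joint speeds; "tau": joint torques, N m; "tool_pos": TCP position; "tcp_rot": TCP orientation; "contact_force": force on the tool from outside, world axes, zero at the start; "torque": the same for the moment, N m; "width": opening from 0.0 (shut) to 1.0 (fully open).
Only numpy, scipy, OpenCV 4.12 (cv2) and the standard library are available. Lean on these libraries where they do the work, as an engineer would, in place of code of your own. Each camera call takes 0.05 s, during which the arm holds its last target. There are 200 camera calls.

## Working session

There is one attempt and no reset: what is moved stays moved. The work goes in short steps, Python scripts to look and compute and a tool call to move; the robot and the scene stay as the last step left them, time stands still between calls to the robot, and variables do not carry over. Pictures are saved under pics/ and viewed, about 8 in all and at most 12, crops included, and the job is handed in when it is done.

Besides the shell and the picture viewer there is one more tool, called after "Request:" as a command line: name --pt "numbers of a row" for each row, then --argument value for the rest. carry_out: Moves the arm, as the interface text tells. Scaled input: -1 to 1 covers 40 mm each way for a shift and 5 degrees each way for a turn. Its arguments: {"type":"object","properties":{"deltas":{"type":"array"},"force":{"type":"number"}},"required":["deltas"]}

```bash
mkdir -p pics; cat > h.py <<'E'
import numpy as np, cv2
from bench import arm, cams, finish_job, nets
def P(name):
    c=cams.camera_info(name); return np.array(c["mtx"]),np.array(c["distortion"]),np.array(c["world_from_camera"])
def ray(name,uv):
    K,d,T=P(name); u=cv2.undistortPoints(np.array(uv,float).reshape(-1,1,2),K,d).reshape(-1,2)
    v=np.c_[u[:,0],-u[:,1],-np.ones(len(u))]@T[:3,:3].T
    return T[:3,3],v
def onz(name,uv,z):
    o,v=ray(name,uv); return o+v*((z-o[2])/v[:,2])[:,None]
def proj(name,X):
    K,d,T=P(name); p=(np.array(X,float).reshape(-1,3)-T[:3,3])@T[:3,:3]
    p=p*[1,-1,-1]; return cv2.projectPoints(p,np.zeros(3),np.zeros(3),K,d)[0].reshape(-1,2)
def grab(name,fn=None):
    im=cams.grab_frame(name)
    if fn: cv2.imwrite('pics/'+fn,im[...,::-1])
    return im
E
python3 - <<'E'
from h import *
for n in("top","side"):
    grab(n,n+"0.png"); K,d,T=P(n); print(n,K[0,0],T.round(3).tolist(),d)
    for q in("ref_plate","hung_plate","hook_stand","rack","swab_tub","amber_bottle","std_resistor","vial_0","clip_a","weight_0"):
        print(q,[(round(r["conf"],2),[int(x) for x in r["extent"]]) for r in nets.masks_of(n,q)[:2]])
print(arm.state())
E
```

```text
top 497.438577636182 [[-0.019, 0.992, -0.128, 0.366], [-1.0, -0.022, -0.022, 0.196], [-0.025, 0.128, 0.992, 1.344], [0.0, 0.0, 0.0, 1.0]] [-0.14047657  0.          0.          0.          0.        ]
ref_plate [(0.6, [365, 165, 50, 63]), (0.59, [265, 192, 25, 7])]
hung_plate [(0.42, [396, 203, 19, 8])]
hook_stand [(0.89, [366, 165, 54, 63])]
rack [(0.66, [259, 187, 41, 20])]
swab_tub [(0.65, [329, 138, 22, 22])]
amber_bottle [(0.65, [237, 141, 21, 20])]
std_resistor [(0.66, [286, 145, 25, 16]), (0.62, [369, 166, 49, 63])]
vial_0 [(0.43, [338, 211, 7, 13])]
clip_a [(0.65, [333, 243, 14, 7])]
weight_0 [(0.59, [368, 149, 8, 13])]
side 460.64200017336333 [[0.911, 0.263, -0.317, 0.25], [-0.411, 0.616, -0.672, -0.357], [0.019, 0.743, 0.669, 0.689], [0.0, 0.0, 0.0, 1.0]] [0.01163824 0.         0.         0.         0.        ]
ref_plate [(0.81, [295, 151, 19, 59])]
hung_plate [(0.58, [330, 234, 89, 120])]
hook_stand [(0.97, [330, 237, 90, 116])]
rack [(0.72, [283, 187, 38, 38])]
swab_tub [(0.69, [327, 236, 95, 118]), (0.63, [374, 206, 37, 45])]
amber_bottle [(0.75, [328, 132, 18, 46]), (0.7
[... 231 characters left out ...]
(0.81, [403, 258, 16, 22]), (0.43, [330, 236, 88, 116])]
{'t': 1.1, 'joints': array([-1.18739649e+00,  1.30403563e-01,  1.48818036e+00,  7.98312869e-07,
        1.52299880e+00, -8.53973567e-02]), 'qd': array([ 0.00086291, -0.00135144,  0.00042591, -0.00070242, -0.00155324,
        0.00048904]), 'tau': array([-7.28906834e-04, -5.69334161e+01, -5.00866485e+01, -3.21884918e-04,
        1.37254407e-03, -7.17720923e-05]), 'tool_pos': array([ 0.27111479, -0.53526897,  0.23130089]), 'tcp_rot': array([3.14158269e+00, 5.24657977e-08, 4.68797152e-01]), 'contact_force': array([-0.05042146,  0.80906016,  0.88247291]), 'torque': array([ 0.04461918, -0.01972352,  0.00525787]), 'width': 0.9964431078488447}
```

View pics/top0.png

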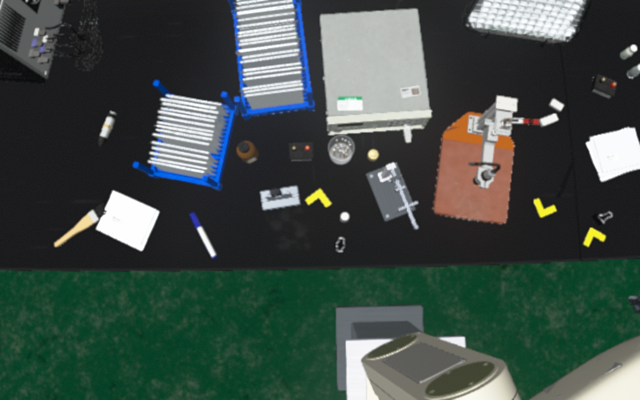

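View pics/side0.png

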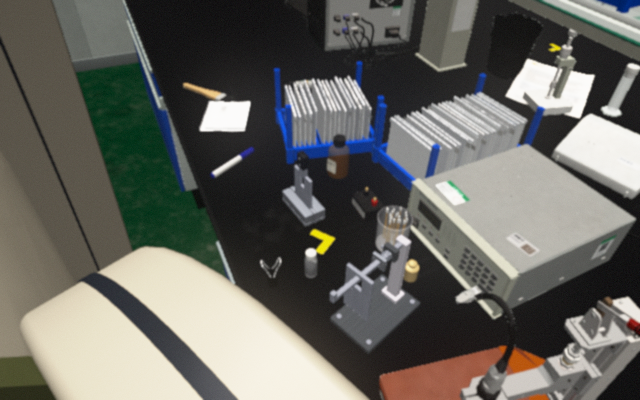

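The top view shows the rack at (280,197) and the stand at (390,193), with the bar running from its lip near (416,227) to the post near (385,172). In the side view the plate is at (303,180) and the hook at (375,290). I'll enlarge both.

```bash
python3 - <<'E'
import cv2,numpy as np
a=cv2.imread('pics/top0.png');b=cv2.imread('pics/side0.png')
A=cv2.resize(a[160:235,255:425],None,fx=4.7,fy=4.7,interpolation=cv2.INTER_CUBIC)
cv2.imwrite('pics/topz.png',A)
B1=cv2.resize(b[230:360,325:425],None,fx=4.6,fy=4.6,interpolation=cv2.INTER_CUBIC)
B2=cv2.resize(b[145:235,275:345],None,fx=4.6,fy=4.6,interpolation=cv2.INTER_CUBIC)
C=np.zeros((598,800,3),np.uint8);C[:B1.shape[0],:B1.shape[1]]=B1;C[:B2.shape[0],470:470+B2.shape[1]]=B2[:, :330]
cv2.imwrite('pics/sidez.png',C)
E
```

```text
(no output)
```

View pics/topz.png

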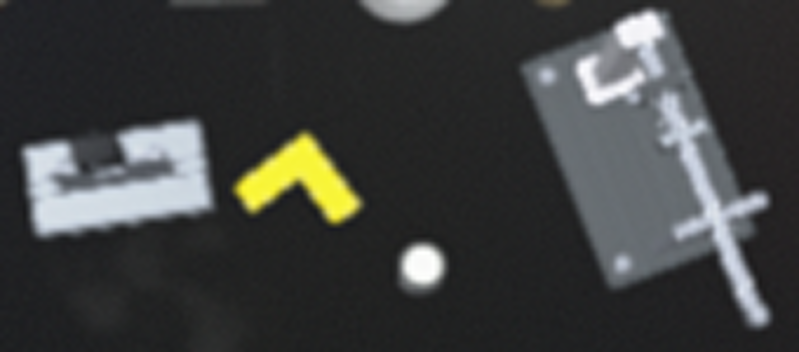

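View pics/sidez.png

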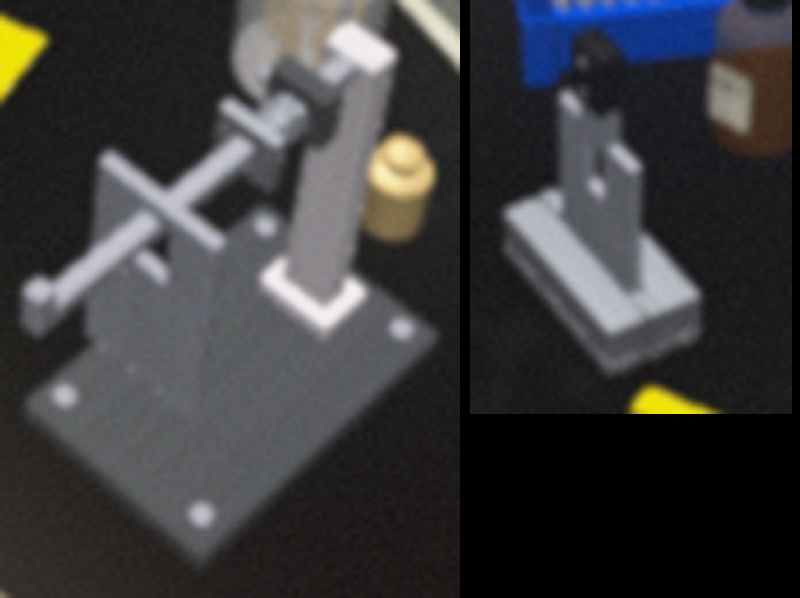

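The side zoom shows the lip top at (38,290), the hung plate's top edge from (105,155) to (220,243), and the stop's cross-piece from (225,103) to (285,142). The loose plate stands upright in the rack. I'll fit the poses from these points.

```bash
cat > fit.py <<'E'
from h import *
from scipy.optimize import least_squares
T=lambda p:[(p[0]+.5)/4.7-.5+255,(p[1]+.5)/4.7-.5+160]
S=lambda p:[(p[0]+.5)/4.6-.5+325,(p[1]+.5)/4.6-.5+230]
R=lambda p:[(p[0]-470+.5)/4.6-.5+275,(p[1]+.5)/4.6-.5+145]
def W(q,X):
    X=np.array(X,float)/1000; c,s=np.cos(q[2]),np.sin(q[2])
    return np.c_[q[0]+c*X[:,0]-s*X[:,1],q[1]+s*X[:,0]+c*X[:,1],X[:,2]]
def fit(obs,q0):
    def f(q): return np.concatenate([(proj(n,W(q,[X]))[0]-uv) for n,X,uv in obs])
    r=least_squares(f,q0,loss='soft_l1'); return r.x,f(r.x).reshape(-1,2)
E
python3 - <<'E'
from fit import *
st=[("top",(110,45,12),T((522,66))),("top",(-30,45,12),T((617,288))),("top",(-74,0,164),T((758,318))),
("side",(-30,45,12),S((27,403))),("side",(-30,-45,0),S((200,565))),("side",(110,-45,12),S((437,330))),("side",(-74,0,164),S((38,288)))]
q,e=fit(st,[.4,0,.4]);print("stand",q,np.degrees(q[2]));print(e.round(1).tolist())
c,s=np.cos(q[2]),np.sin(q[2])
def loc(p): d=p-[q[0],q[1],0]; return (np.c_[c*d[:,0]+s*d[:,1],-s*d[:,0]+c*d[:,1]]*1000).round(1).tolist()
print("hung top ends: top",loc(onz("top",[T((678,235)),T((768,200))],.162)),"side",loc(onz("side",[S((105,155)),S((220,243))],.162)))
print("stop cross-piece side",loc(onz("side",[S((225,103)),S((285,142))],.162)),"top",loc(onz("top",[T((660,138)),T((705,125))],.162)))
print("dark", loc(onz("side",[S((285,60)),S((335,95))],.162)))
rk=[("top",(25,50,28),T((22,148))),("top",(-25,50,28),T((38,236))),("top",(-25,-50,28),T((213,209))),("top",(25,-50,28),T((200,121))),
("side",(-25,50,28),R((506,212))),("side",(-25,-50,28),R((612,332))),("side",(25,-50,28),R((701,292)))]
r,e=fit(rk,[.4,.25,.1]);print("rack",r,np.degrees(r[2]));print(e.round(1).tolist())
print("plate pts predicted", [( (p-np.array([255,160]))*4.7).round().tolist() for p in proj("top",W(r,[(0,0,148),(8,13,148),(-8,-13,148),(0,32,100),(0,-32,100)]))])
print([((p-np.array([275,145]))*4.6+[470,0]).round().tolist() for p in proj("side",W(r,[(0,0,148),(8,13,148),(-8,-13,148),(0,32,100),(0,-32,100)]))])
for n,z in(("swab_tub",.086),("amber_bottle",.1),("std_resistor",.048),("vial_0",.06),("weight_0",.042)):
    m=nets.masks_of("top",n)[0]["extent"];print(n,onz("top",[[m[0]+m[2]/2,m[1]+m[3]/2]],z/2).round(3))
E
```

```text
stand [0.50744771 0.0148805  0.35364046] 20.26210576051474
[[-0.3, -0.3], [-1.0, 0.4], [0.4, -0.7], [-1.6, -0.7], [-0.2, 2.4], [0.6, -0.2], [0.3, 0.2]]
hung top ends: top [[-21.1, 22.9], [-21.5, -26.8]] side [[-19.5, 23.3], [-19.6, -25.7]]
stop cross-piece side [[25.9, 11.1], [27.2, -13.5]] top [[28.3, 12.5], [26.0, -11.6]]
dark [[55.5, 9.7], [55.3, -12.0]]
rack [0.53280593 0.32684808 0.1431469 ] 8.201713043950638
[[0.8, 0.1], [0.1, -0.4], [-0.3, -0.7], [-0.4, -0.3], [-1.1, -0.5], [-0.6, 0.4], [0.4, 0.5]]
plate pts predicted [[93.0, 146.0], [66.0, 135.0], [120.0, 157.0], [45.0, 168.0], [162.0, 149.0]]
[[596.0, 41.0], [597.0, 20.0], [596.0, 62.0], [561.0, 91.0], [635.0, 168.0]]
swab_tub [[0.657 0.16  0.043]]
amber_bottle [[0.654 0.409 0.05 ]]
std_resistor [[0.653 0.272 0.024]]
vial_0 [[0.472 0.161 0.03 ]]
weight_0 [[0.639 0.075 0.021]]
```

Request:
carry_out --pt "0.327 1 0 0.7 0.2" --pt "0.327 1 0 0.7 0.2" --pt "0.327 1 0 0.7 0.2" --pt "0.327 1 0 0.7 0.2" --pt "0.327 1 0 0.7 0.2" --pt "0.327 1 0 0.7 0.2" --pt "0.327 1 0 0.7 0.2" --pt "0.327 1 0 0.7 0.2" --pt "0.327 1 0 0.7 0.2" --pt "0.327 1 0 0.7 0.2" --pt "0.327 1 0 0.7 0.2" --pt "0.327 1 0 0.7 0.2" --pt "0.327 1 0 0.7 0.2" --pt "0.327 1 0 0.7 0.2" --pt "0.327 1 0 0.7 0.2" --pt "0.327 1 0 0.7 0.2" --pt "0.327 1 0 0.7 0.2" --pt "0.327 1 0 0.7 0.2" --pt "0.327 1 0 0.7 0.2" --pt "0 0.5 0 0.7 0.2" --force 40

```text
t: 3.85
tool_pos: [0.5198, 0.2465, 0.231]
tcp_rot: [-3.141, -0.0, 1.694]
contact_force: [-0.4, -0.0, 0.1]
width: 0.601
```

Request:
carry_out --pt "0.33 1 0 0.25 0.2" --pt "0 1 -0.3 0 0.2" --pt "0 0 -0.9 0 0.2" --pt "0 0 -0.9 0 0.2" --pt "0 0 -0.8 0 0.2" --pt "0 0 0 0 0.2"

```text
t: 4.6
tool_pos: [0.5304, 0.3231, 0.1119]
tcp_rot: [-3.135, 0.002, 1.713]
contact_force: [-0.2, 0.3, 0.4]
width: 0.6
```

```bash
python3 - <<'E'
from h import *
b=grab("side","s1.png"); s=arm.state(); print(s["tool_pos"],s["tcp_rot"],s["contact_force"])
B=cv2.resize(b[110:240,255:385],None,fx=4.6,fy=4.6,interpolation=cv2.INTER_CUBIC)
cv2.imwrite('pics/s1z.png',B[...,::-1])
E
```

```text
[0.53187528 0.32393328 0.11451952] [-3.13895940e+00  1.04178196e-03  1.71252356e+00] [ 0.56740342 -0.93761117  0.54659667]
```

View pics/s1z.png

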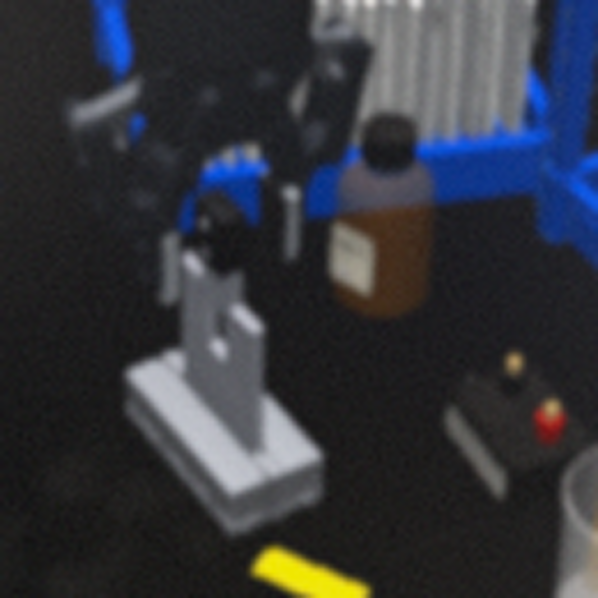

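The pads, at (170,270) and (292,225), straddle the block at (220,230). I'll close now.

Request:
carry_out --pt "0.02 0.07 0.02 0 0.2" --pt "0 0 0 0 -0.3" --pt "0 0 0 0 -1" --pt "0 0 0 0 -1" --pt "0 0 0 0 -1" --pt "0 0 0 0 -1" --force 40

```text
t: 5.4
tool_pos: [0.5343, 0.328, 0.1176]
tcp_rot: [3.14, -0.001, 1.712]
contact_force: [-1.6, 0.2, 5.5]
width: 0.181
```

Request:
carry_out --pt "0 0 0.2 0 -1" --pt "0 0 0.4 0 -1" --pt "0 0 0.5 0 -1" --pt "0 0 0.6 0 -1" --pt "0 0 0.7 0 -1" --pt "0 0 0 0 -1" --pt "0 0 0 0 -1" --force 60

```text
t: 6.28
tool_pos: [0.5334, 0.3275, 0.2117]
tcp_rot: [-3.141, 0.0, 1.712]
contact_force: [-0.1, -1.0, -2.4]
width: 0.175
```

```bash
python3 - <<'E'
from h import *
b=grab("side","s2.png"); s=arm.state(); print(s["tool_pos"],s["tcp_rot"],s["contact_force"],s["width"])
m=nets.masks_of("side","ref_plate");print([(round(r["conf"],2),r["extent"]) for r in m])
E
```

```text
[0.53303229 0.32718201 0.2107696 ] [-3.13977145e+00  6.25392252e-04  1.71228318e+00] [ 0.77210351 -0.33674998 -2.23186276] 0.18137577757981543
[(0.57, [290.2, 109.2, 24.6, 72.7])]
```

Request:
carry_out --pt "-0.467 -0.717 0 0.27 -1" --pt "-0.467 -0.717 0 0.27 -1" --pt "-0.467 -0.717 0 0.27 -1" --pt "-0.467 -0.717 0 0.27 -1" --pt "-0.467 -0.717 0 0.27 -1" --pt "-0.467 -0.717 0 0.27 -1" --pt "-0.467 -0.717 0 0.27 -1" --pt "-0.467 -0.717 0 0.27 -1" --pt "-0.467 -0.717 0 0.27 -1" --pt "0.275 -0.565 -0.1 0 -1" --pt "0.275 -0.565 -0.1 0 -1" --pt "0.275 -0.565 -0.1 0 -1" --pt "0.275 -0.565 -0.12 0 -1" --pt "0 0 0 0 -1" --pt "0 0 0 0 -1"

```text
t: 8.25
tool_pos: [0.4088, -0.0206, 0.1946]
tcp_rot: [-3.14, -0.001, 1.924]
contact_force: [-0.2, -0.2, -2.2]
width: 0.177
```

```bash
python3 - <<'E'
from h import *
b=grab("side","s3.png"); a=grab("top","t3.png");s=arm.state(); print(s["t"],s["tool_pos"],s["tcp_rot"],s["contact_force"],s["width"])
m=nets.masks_of("side","ref_plate");print([(round(r["conf"],2),r["extent"]) for r in m])
B=cv2.resize(b[210:340,315:425],None,fx=4.6,fy=4.6,interpolation=cv2.INTER_CUBIC)
cv2.imwrite('pics/s3z.png',B[...,::-1])
E
```

```text
8.35 [ 0.4091659  -0.02037469  0.1950799 ] [-3.14124619e+00 -4.41904951e-04  1.92502585e+00] [ 0.12433915  0.62181233 -1.7825367 ] 0.1767843137505772
[(0.91, [299.3, 274.5, 37.5, 81.4])]
```

View pics/s3z.png

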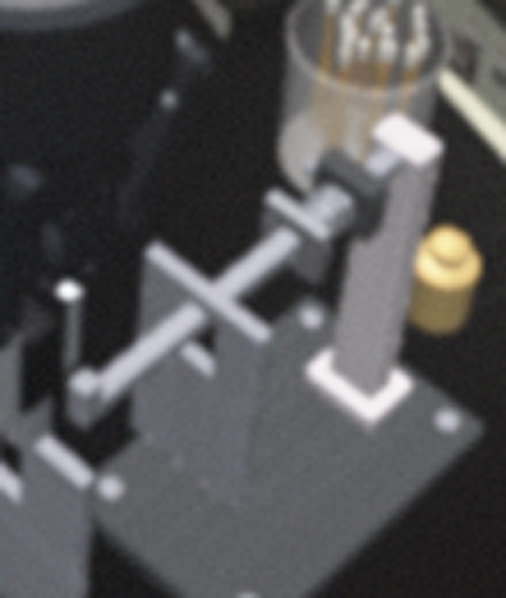

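The stand is undisturbed and the held plate is at the lower left, cut off by this crop. I'll re-crop.

```bash
python3 - <<'E'
import cv2
b=cv2.imread('pics/s3.png')
cv2.imwrite('pics/s3y.png',cv2.resize(b[250:365,285:385],None,fx=5.2,fy=5.2,interpolation=cv2.INTER_CUBIC))
E
```

```text
(no output)
```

View pics/s3y.png

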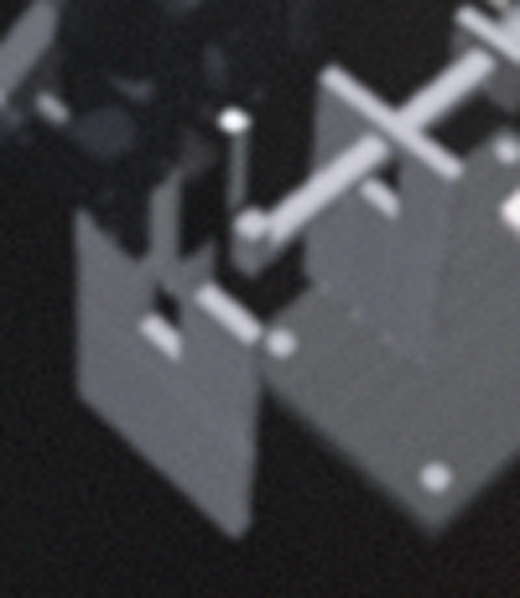

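The held plate's bottom corners are at (80,395) and (235,538), its right shoulder runs from (205,290) to (260,333), and its eye sill from (143,322) to (180,358). The lip top is at (250,222). I'll fit the plate pose with the arm pose as a prior.

```bash
python3 - <<'E'
from fit import *
C=lambda p:np.array([(p[0]+.5)/5.2-.5+285,(p[1]+.5)/5.2-.5+250])
q=np.array([0.50745,0.01488,0.35364]); tcp=np.array([.4091,-.0204,.1949]); yaw=1.9245-np.pi/2
print("bar y, lip top pred",((proj("side",W(q,[(-74,0,164)]))[0]-[285,250])*5.2).round(1))
obs=[((-3,32,0),(79,396)),((-3,-32,0),(236,539)),((3,-32,0),(250,526)),((-3,32,94),(77,207)),((3,-32,94),(262,332)),((-3,7,60),(143,322)),((-3,-7,60),(180,358))]
def pts(v): # v: plate offset in stand axes x,y, z(mm), yaw, roll
    X=np.array([o[0] for o in obs],float); Rm=cv2.Rodrigues(np.array([v[4],0,0]))[0]
    X=(X-[0,0,115])@Rm.T+[0,0,115]+[v[0],v[1],0]
    w=W([tcp[0],tcp[1],yaw+v[3]],X); w[:,2]+=tcp[2]-.1116+v[2]/1000; return w
U=np.array([C(o[1]) for o in obs])
f=lambda v:np.r_[((proj("side",pts(v))-U)/.5).ravel(),v/np.array([1.5,2.5,2.5,.02,.02])]
r=least_squares(f,np.zeros(5)); print("off mm x,y,z,yaw,roll",r.x.round(3)); print((proj("side",pts(r.x))-U).round(2).tolist()); print("prior resid",(proj("side",pts(np.zeros(5)))-U).round(2).tolist())
# eye centre y/z in stand frame
v=r.x
c,s=np.cos(q[2]),np.sin(q[2]); d=tcp[:2]-q[:2]; print("tcp in stand",c*d[0]+s*d[1],-s*d[0]+c*d[1],"eye top z",(tcp[2]-.1116+.086)*1000+v[2])
E
```

```text
bar y, lip top pred [250.7 220.5]
off mm x,y,z,yaw,roll [ 0.088  0.297 -3.444  0.007  0.004]
[[-0.03, -0.08], [0.06, 0.13], [0.24, -0.01], [-0.15, -1.88], [0.84, -0.15], [-0.46, 1.32], [-0.53, 0.57]]
prior resid [[0.32, -1.1], [0.33, -0.71], [0.54, -0.85], [0.07, -3.28], [1.0, -1.4], [-0.23, 0.12], [-0.32, -0.6]]
tcp in stand -0.1044819269051095 0.0009632498094183303 eye top z 165.85557920278586
```

Request:
carry_out --pt "0.015 -0.04 0.05 0 -1" --pt "0.164 0.06 0 0 -1" --pt "0.164 0.06 0 0 -1" --pt "0.164 0.06 0 0 -1" --pt "0.164 0.06 0 0 -1" --pt "0 0 0 0 -1" --pt "0 0 0 0 -1"

```text
t: 9.28
tool_pos: [0.4362, -0.013, 0.1971]
tcp_rot: [-3.141, -0.0, 1.924]
contact_force: [-0.2, -0.1, -2.5]
width: 0.176
```

```bash
python3 - <<'E'
from h import *
b=grab("side","s4.png");s=arm.state(); print(s["t"],s["tool_pos"],s["tcp_rot"],s["contact_force"],s["torque"])
cv2.imwrite('pics/s4z.png',cv2.resize(b[245:365,305:405],None,fx=5,fy=5,interpolation=cv2.INTER_CUBIC)[...,::-1])
E
```

```text
9.325 [ 0.43619745 -0.01301512  0.19718635] [-3.14127914e+00 -8.39386882e-05  1.92440441e+00] [-0.75849275 -0.20658608 -1.48439782] [-0.02334558 -0.01955738  0.04719352]
```

View pics/s4z.png

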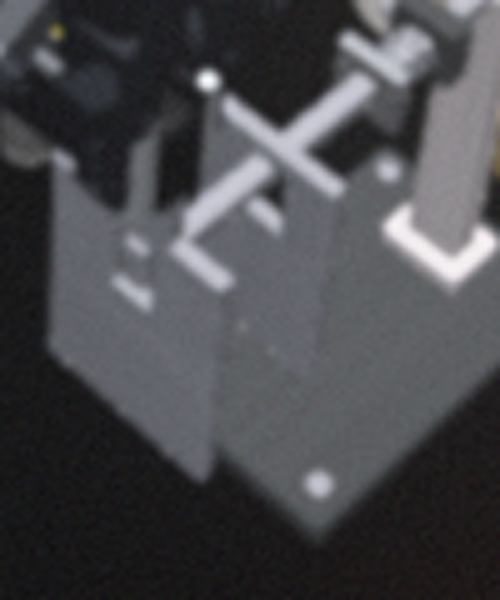

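The lip at (137,243) sits inside the eye, about 3 mm under the eye's upper edge and 1 mm off-centre towards −y, with no contact. I'll continue and lower the plate.

Request:
carry_out --pt "0.009 -0.023 0.01 0 -1" --pt "0.166 0.061 0 0 -1" --pt "0.166 0.061 0 0 -1" --pt "0.166 0.061 0 0 -1" --pt "0.166 0.061 0 0 -1" --pt "0 0 0 0 -1" --pt "0 0 -0.1 0 -1" --pt "0 0 -0.1 0 -1" --pt "0 0 -0.08 0 -1" --pt "0 0 0 0 -1" --pt "0 0 0 0 -1"

```text
t: 10.7
tool_pos: [0.4633, -0.0042, 0.1866]
tcp_rot: [3.141, 0.0, 1.924]
contact_force: [-0.7, 0.8, -3.0]
width: 0.178
```

Request:
carry_out --pt "0 0 -0.04 0 -1" --pt "0 0 -0.02 0 -1" --pt "0 0 -0.02 0 -1" --pt "0 0 0 0 -1"

```text
t: 11.2
tool_pos: [0.4632, -0.0041, 0.1832]
tcp_rot: [-3.141, -0.0, 1.924]
contact_force: [0.5, -0.2, -1.9]
width: 0.177
```

Request:
carry_out --pt "0 0 -0.02 0 -1" --pt "0 0 -0.01 0 -1" --pt "0 0 0 0 -1"

```text
t: 11.58
tool_pos: [0.4632, -0.0041, 0.182]
tcp_rot: [-3.141, -0.0, 1.924]
contact_force: [0.7, -0.1, -1.5]
width: 0.176
```

Request:
carry_out --pt "0 0 -0.02 0 -1" --pt "0 0 -0.01 0 -1" --pt "0 0 0 0 -1"

```text
t: 11.95
tool_pos: [0.4632, -0.0041, 0.1808]
tcp_rot: [-3.142, -0.0, 1.924]
contact_force: [-0.1, -0.1, -2.4]
width: 0.172
```

Request:
carry_out --pt "0 0 -0.02 0 -1" --pt "0 0 0 0 -1" --pt "0 0 0 0 -1"

```text
t: 12.32
tool_pos: [0.4632, -0.0041, 0.1801]
tcp_rot: [-3.142, -0.0, 1.924]
contact_force: [-0.9, -0.7, -1.6]
width: 0.176
```

Request:
carry_out --pt "0 0 -0.02 0 -1" --pt "0 0 0 0 -1" --pt "0 0 0 0 -1"

```text
t: 12.7
tool_pos: [0.4634, -0.0042, 0.1796]
tcp_rot: [3.141, 0.0, 1.924]
contact_force: [-0.7, 0.1, 1.1]
width: 0.177
```

Request:
carry_out --pt "0 0 -0.02 0 -1" --pt "0 0 0 0 -1" --pt "0 0 0 0 -1"

```text
t: 13.08
tool_pos: [0.4635, -0.0042, 0.1794]
tcp_rot: [3.141, 0.0, 1.924]
contact_force: [-3.0, 0.8, 6.6]
width: 0.177
```

Request:
carry_out --pt "0 0 0.025 0 -1" --pt "0.094 0.0347 0 0 -1" --pt "0.094 0.0347 0 0 -1" --pt "0.094 0.0347 0 0 -1" --pt "0.094 0.0347 0 0 -1" --pt "0.035 0.013 0 0 -1" --pt "0.035 0.013 0 0 -1" --pt "0.035 0.013 0 0 -1" --pt "0.035 0.013 0 0 -1" --pt "0.035 0.013 0 0 -1" --pt "0.035 0.013 0 0 -1" --pt "0 0 0 0 -1"

```text
t: 14.58
tool_pos: [0.4869, 0.0046, 0.1795]
tcp_rot: [3.141, 0.0, 1.924]
contact_force: [-0.1, -0.1, 2.7]
width: 0.177
```

Request:
carry_out --pt "0.023 0.009 0.008 0 -1" --pt "0.047 0.0173 0 0 -1" --pt "0.047 0.0173 0 0 -1" --pt "0.047 0.0173 0 0 -1" --pt "0.047 0.0173 0 0 -1" --pt "0.047 0.0173 0 0 -1" --pt "0.047 0.0173 0 0 -1" --pt "0.047 0.0173 0 0 -1" --pt "0.047 0.0173 0 0 -1" --pt "0.047 0.0173 0 0 -1" --pt "0.047 0.0173 0 0 -1" --pt "0.047 0.0173 0 0 -1" --pt "0.047 0.0173 0 0 -1" --pt "0 0 0 0 -1"

```text
t: 16.32
tool_pos: [0.5104, 0.0133, 0.1798]
tcp_rot: [3.141, 0.0, 1.924]
contact_force: [0.0, -0.2, -1.5]
width: 0.176
```

```bash
python3 - <<'E'
from h import *
b=grab("side","s5.png");s=arm.state(); print(s["t"],s["tool_pos"],s["tcp_rot"],s["contact_force"],s["torque"])
cv2.imwrite('pics/s5z.png',cv2.resize(b[225:345,325:425],None,fx=5,fy=5,interpolation=cv2.INTER_CUBIC)[...,::-1])
E
```

```text
16.375 [0.51027322 0.01324702 0.17983614] [ 3.14152925e+00 -8.64664610e-06  1.92446227e+00] [-0.02010696 -0.23132445 -1.62465543] [-0.00268426  0.02999024 -0.0452558 ]
```

View pics/s5z.png

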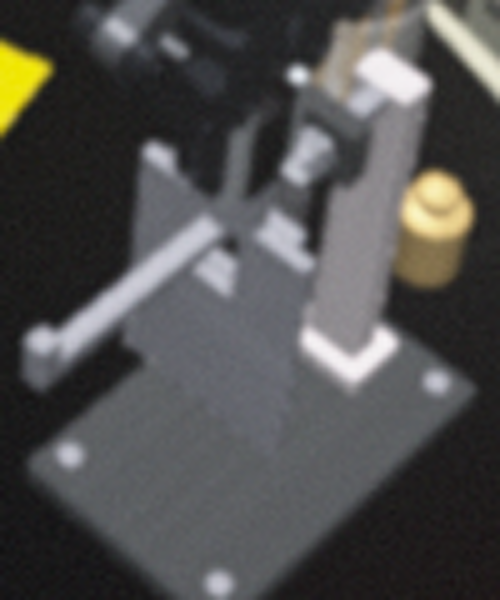

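Both plates hang on the bar, adjacent and upright, in front of the stop. I'll slow down to feel for the stop.

Request:
carry_out --pt "0.0235 0.0087 0 0 -1" --pt "0.0235 0.0087 0 0 -1" --pt "0.0235 0.0087 0 0 -1" --pt "0.0235 0.0087 0 0 -1" --pt "0.0235 0.0087 0 0 -1" --pt "0.0235 0.0087 0 0 -1" --pt "0.0235 0.0087 0 0 -1" --pt "0.0235 0.0087 0 0 -1" --pt "0.0235 0.0087 0 0 -1" --pt "0.0235 0.0087 0 0 -1" --pt "0 0 0 0 -1"

```text
t: 17.75
tool_pos: [0.5197, 0.0167, 0.1798]
tcp_rot: [3.142, -0.0, 1.924]
contact_force: [-0.4, -0.1, -2.7]
width: 0.174
```

Request:
carry_out --pt "0.0235 0.0087 0 0 -1" --pt "0.0235 0.0087 0 0 -1" --pt "0 0 0 0 -1"

```text
t: 18.12
tool_pos: [0.5216, 0.0174, 0.1798]
tcp_rot: [3.141, 0.0, 1.924]
contact_force: [0.6, 0.3, -1.0]
width: 0.18
```

Request:
carry_out --pt "0.0235 0.0087 0 0 -1" --pt "0.0235 0.0087 0 0 -1" --pt "0 0 0 0 -1"

```text
t: 18.5
tool_pos: [0.5232, 0.018, 0.1798]
tcp_rot: [-3.141, -0.0, 1.924]
contact_force: [-1.4, -0.8, -0.9]
width: 0.176
```

Request:
carry_out --pt "0.0235 0.0087 0 0 -1" --pt "0 0 0 0 -1" --pt "0 0 0 0 -1"

```text
t: 18.88
tool_pos: [0.5241, 0.0183, 0.1798]
tcp_rot: [-3.141, -0.0, 1.924]
contact_force: [-4.4, -1.1, 0.5]
width: 0.176
```

Request:
carry_out --pt "0.0235 0.0087 0 0 -1" --pt "0 0 0 0 -1" --pt "0 0 0 0 -1"

```text
t: 19.25
tool_pos: [0.5249, 0.0186, 0.1798]
tcp_rot: [-3.141, -0.0, 1.924]
contact_force: [-5.6, -1.0, 1.8]
width: 0.178
```

Request:
carry_out --pt "0.0141 0.0052 0 0 -1" --pt "0 0 0 0 -1" --pt "0 0 0 0 -1" --pt "0 0 0 0 -1"

```text
t: 19.75
tool_pos: [0.5253, 0.0188, 0.1798]
tcp_rot: [-3.14, -0.0, 1.924]
contact_force: [-6.0, -1.7, 2.0]
width: 0.178
```

```bash
python3 - <<'E'
from h import *
F=[]
for i in range(6):
    cams.grab_frame("side"); s=arm.state(); F.append(s["contact_force"])
F=np.array(F);print(F.round(1).tolist()); m=F.mean(0); print(m, "along bar",m@[.938,.346,0],s["tool_pos"],s["t"],s["tcp_rot"])
E
```

```text
[[-7.3, -1.4, 2.2], [-5.7, -2.4, 1.5], [-6.7, -2.0, 0.9], [-6.0, -2.2, 2.5], [-6.4, -2.5, 1.5], [-6.3, -1.7, 2.1]]
[-6.41119467 -2.0228995   1.76927708] along bar -6.7136238235654995 [0.52530271 0.01878297 0.17974503] 20.05 [-3.14035983e+00 -5.24966625e-05  1.92433533e+00]
```

I measured 6.7 N along the bar and held it for over 0.5 s. Now I'll ease off.

Request:
carry_out --pt "-0.0141 -0.0052 0 0 -1" --pt "-0.0235 -0.0087 0 0 -1" --pt "-0.0235 -0.0087 0 0 -1" --pt "-0.0235 -0.0087 0 0 -1" --pt "-0.0117 -0.0043 0 0 -1" --pt "0 0 0 0 -1" --pt "0 0 0 0 -1"

```text
t: 20.92
tool_pos: [0.5221, 0.0176, 0.1799]
tcp_rot: [3.141, 0.0, 1.924]
contact_force: [-0.5, -0.1, -2.5]
width: 0.178
```

```bash
python3 - <<'E'
from h import *
F=[]
for i in range(4):
    cams.grab_frame("side"); s=arm.state(); F.append(s["contact_force"])
m=np.array(F).mean(0); print(m, "along bar",m@[.938,.346,0],s["tool_pos"],s["t"])
E
```

```text
[-0.37878673  0.02428562 -2.19372246] along bar -0.3468991315274272 [0.52198445 0.01755894 0.17981483] 21.125
```

Request:
carry_out --pt "0 0 -0.008 0 -1" --pt "0 0 -0.005 0 -1" --pt "0 0 0 0 -1" --force 20

```text
t: 21.5
tool_pos: [0.522, 0.0175, 0.1796]
tcp_rot: [3.141, 0.0, 1.924]
contact_force: [0.1, -0.2, 0.8]
width: 0.176
```

Request:
carry_out --pt "0 0 0 0 -0.6" --pt "0 0 0 0 -0.55" --pt "0 0 0 0 -0.5" --pt "0 0 0 0 -0.4" --pt "0 0 0 0 -0.2" --pt "0 0 0 0 0" --pt "0 0 0 0 0.1" --pt "0 0 0 0 0.1"

```text
t: 22.5
tool_pos: [0.5219, 0.0176, 0.1793]
tcp_rot: [-3.142, -0.0, 1.924]
contact_force: [-0.0, -0.4, 0.1]
width: 0.551
```

```bash
python3 - <<'E'
from h import *
b=grab("side","s6.png");s=arm.state(); print(s["t"],s["tool_pos"],s["contact_force"],s["width"])
cv2.imwrite('pics/s6z.png',cv2.resize(b[225:345,325:425],None,fx=5,fy=5,interpolation=cv2.INTER_CUBIC)[...,::-1])
E
```

```text
22.55 [0.52195861 0.01753731 0.17930771] [ 0.46110568 -0.30951546 -0.44097696] 0.55602063814867
```

View pics/s6z.png

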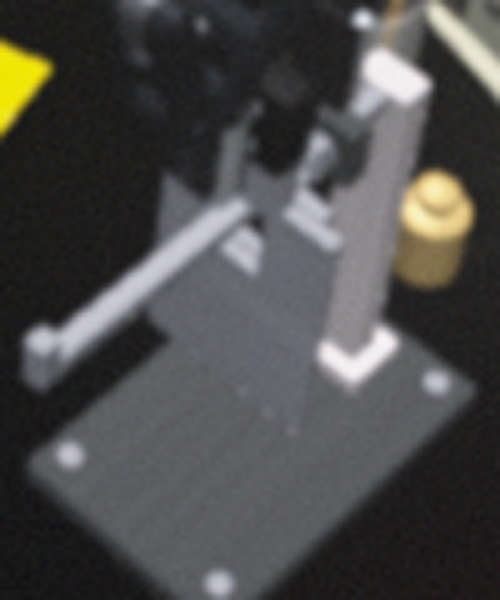

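The plate is released and hanging, and both plates are together and upright. I'll retreat straight up.

Request:
carry_out --pt "0 0 0.2 0 0.1" --pt "0 0 0.5 0 0.1" --pt "0 0 0.8 0 0.1" --pt "0 0 0.8 0 0.1" --pt "0 0 0.8 0 0.1" --pt "-0.3 -0.5 0.5 0 0.1" --pt "-0.5 -1 0 0 0.1" --pt "-0.5 -1 0 0 0.1" --pt "-0.5 -1 0 0 0.1" --pt "-0.5 -1 0 0 0.1" --pt "0 0 0 0 0.1" --pt "0 0 0 0 0.1" --pt "0 0 0 0 0.1" --pt "0 0 0 0 0.1"

```text
t: 24.3
tool_pos: [0.4303, -0.1616, 0.3234]
tcp_rot: [3.142, -0.0, 1.926]
contact_force: [-0.4, -0.4, -0.4]
width: 0.551
```

```bash
python3 - <<'E'
from h import *
b=grab("side","s7.png");a=grab("top","t7.png");s=arm.state(); print(s["t"],s["tool_pos"],s["contact_force"],s["width"],s["qd"].round(3))
A=cv2.resize(a[130:260,330:430],None,fx=4.6,fy=4.6,interpolation=cv2.INTER_CUBIC);B=cv2.resize(b[225:345,335:415],None,fx=4.2,fy=4.2,interpolation=cv2.INTER_CUBIC)
C=np.zeros((598,798,3),np.uint8);C[:A.shape[0],:460]=A;C[:B.shape[0],462:462+336]=B
cv2.imwrite('pics/s7z.png',C[...,::-1])
E
```

```text
24.4 [ 0.43020145 -0.16181892  0.32325073] [ 0.44869598 -0.39167572 -0.58857077] 0.551296480634129 [-0.006  0.001  0.003  0.001 -0.001 -0.   ]
```

View pics/s7z.png

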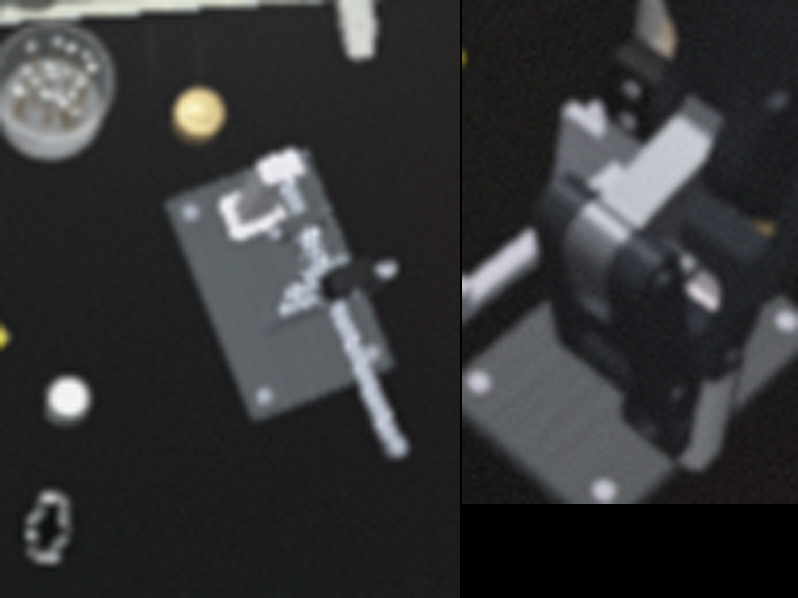

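The top view shows both plates on the bar around (340,282), together and square to it, behind the lip at (398,448). The bystanders are in place and the gripper is clear.

```bash
python3 -c "
from bench import finish_job,arm
print(finish_job())"
```

```text
the job is handed in; nothing more can be done
None
```

The loose plate now hangs by its eye on the bar, in front of the first plate, and I have handed the job in. It took about 24.4 s of the 58 s allowed; `finish_job` gives no verdict.

- **Hanging:** I lifted the plate out of the rack, threaded its eye over the lip without contact, and lowered it until it touched the bar. The peak upward force on the tool was about 6.6 N.
- **Pressing:** I slid the pair back until they met the stop, with the loose plate at about stand x +15 mm. The push averaged 6.7 N along the bar and was held for more than 0.5 s. This is wrist force, not force between the plates; friction on the bar means the plates themselves felt slightly less.
- **Release:** I eased off to about 0.3 N, rested the plate on the bar, opened the fingers and moved the arm clear.

**Last checks:**
- In the pictures both plates hang close together, straight and square to the bar, behind the lip. The arm is clear and at rest, and nearby things in view are in place.
- In the last side picture the gripper hid most of the plates, so the final gap and tilt were judged by eye from the top view and the picture taken just after release, not measured.
- The camera fit put both plates about 1.5–2.5 mm to one side of the fitted bar line. I took this as an offset in the fit, and it is well inside the 8 mm limit.

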